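# Seat the drying rack plate on its pins

## Task

The aluminium drying rack plate lies askew in its grey dock, riding on the two locating pins. Nudge it by its edges with your fingertips, over to the dock's fence and along it, until both of its holes drop over the pins and it lies flat on the deck, then leave it there. Do not pinch, lift or tip the plate, do not touch its white drying pegs, and leave the drying dome and the two battery dispensers alone.

Things in the scene. Friction and masses are not known exactly. Their poses are not given: they have to be found in the camera images.
- dock: Fixed grey plastic dock on the cart top; origin on the cart top (z = 0), z up. Its deck is 12 mm thick and spans -75 to +70 mm in its own x and -150 to +95 mm in its own y. Its +x side carries a fence and faces away from the robot, the dock being turned by up to 0.25 rad; the other three sides are open. Two pins stand on the deck.
- fence (a point): Foot of the fence's inner face, on the deck at dock x = +61 mm, y = 0; axes as the dock's. The fence is upright, 9 mm thick, rises 18 mm above the deck and runs straight along the whole +x side of the dock.
- pin_a (a point): Foot of a steel locating pin, on the deck at dock x = -30 mm, y = +30 mm; the pin is 10 mm in diameter, 8 mm high, its top tapered to 6 mm.
- pin_b (a point): Foot of a steel locating pin, on the deck at dock x = +30 mm, y = +30 mm; the pin is 10 mm in diameter, 8 mm high, its top tapered to 6 mm.
- home (a point): Point on the deck's surface, at dock x = 0, y = 0, 12 mm above the cart top, axes as the dock's: the plate's origin lies here when the plate is seated. The seated plate then has about 1 mm of room to the fence, and its holes give about 1.5 mm of play on the pins.
- plate: Loose aluminium rack plate, 120 (x) x 160 (y) x 6 mm thick, about 0.3 kg; origin at the centre of its underside, x and y along its sides, z up. Two 13 mm through holes at x = -30 and +30 mm, y = +30 mm. It starts short of home, by 20 to 40 mm in the dock's -y and 8 to 20 mm in its -x (away from the fence), turned by up to 0.06 rad. It slides under a few newtons.
- plate_end (a point): Middle of the plate's +y end, on its underside, 80 mm from its origin; axes as the plate's. At the start this end rides up on the pins, about 10 mm off the deck, and the -y edge rests on the deck. Once both holes are over the pins this end drops flat to the deck, the pins block further sliding and their tips show 2 mm above the plate.
- pegs: Four upright white plastic pegs fixed on the plate, 10 mm in diameter, rising 24 mm above its top, in one row at plate x = 0, y = -45, -15, +15 and +45 mm. Frame as the plate's. Not to be touched.
- dome: Loose white plastic drying dome with a small top knob, 120 mm in diameter, 92 mm high, standing on the cart to the left of the dock; origin at the centre of its underside. Not to be moved.
- dispenser_a: Loose round translucent orange battery dispenser, 52 mm in diameter, 60 mm high with its white cap, standing to the right of the dock, the nearer of the two to the robot; origin at the centre of its underside. Not to be moved.
- dispenser_b: Like dispenser_a, the farther of the two. Not to be moved.
There are look-alikes about, which are no part of the job. Several things have the shape of the plate; the one meant has the colours described above.

How it is judged (in metres and radians):
At the end, for the whole second after the job is handed in: The plate lies seated and at rest: its origin within 4 mm of the home point along the dock's x and y and within 2 mm in height, flat to 0.025 rad, and square to the dock to 0.06 rad (x of plate in the frame of home between -0.004 and 0.004 m and y of plate in the frame of home between -0.004 and 0.004 m and z of plate in the frame of home between -0.002 and 0.002 m and angle between plate's own z axis and vertical below 0.025 rad and angle between the y axis of plate and the y axis of dock, either way round below 0.06 rad and linear speed of plate below 0.01 m/s); the robot touches nothing.
It fails at once if the plate is lifted (its centre more than 20 mm above the deck) or tipped beyond 0.25 rad (z of plate in the frame of home above 0.02 m or angle between plate's own z axis and vertical above 0.25 rad).
It fails at once if the robot touches the drying pegs (contact force between pegs and the fingers above 0.5 N or contact force between pegs and the arm above 0.5 N).
It fails at once if the dome or a battery dispenser is moved by more than 10 mm (distance of any of dome, dispenser_a, dispenser_b from where it was at the start of the episode above 0.01 m).
It also fails if it takes over 42 s, if anything falls off the work surface, if the arm or the gripper's body presses on something with over 40 N, if the wrist force passes 120 N, or if a joint passes its speed limit or range.

## Robot

A 7-joint arm with a two-finger parallel gripper is mounted at the origin on the work surface. World frame = base frame: x ahead of the robot, y to its left, z up, the work surface at z = 0. Lengths are in m, angles in degrees, forces in N, time in s.
With the tool pointing down it reaches from about 0.425 to 0.875 m from the base axis. Payload 4.7 kg.
Tool frame: the origin (TCP) lies on the mounting face of the last link; the fingertips stand tcp_to_tips ahead of it and the grasp point (between the pads) lies 164 mm ahead of it (tcp_to_tips is the distance from the TCP to the fingertips, in m); z points along the fingers, y is the line along which they close (so a half turn about z gives the same grasp; the last joint's range is limited). The gripper opens to 87 mm and grips with 3 to 60 N. Pads are 19 mm wide; open, the fingers measure 117 mm over their backs; the gripper's body (75 mm by 190 mm) begins 51 mm behind the grasp point.
Start: joints at [67.328, 18.392, -4.016, 83.108, 1.295, 78.541, -3.26], TCP at [0.259, -0.596, 0.405] pointing down, gripper open.
Joint ranges: [-163.93, 163.93], [-17.29, 119.83], [-79.2, 71.16], [3.27, 140.29], [-89.18, 269.18], [5.43, 117.66], [-154.24, 154.24]. Speed limits (degrees/s): [147.25, 147.25, 180, 180, 180, 180, 180].

## Interface

Orientations are given as [roll, pitch, yaw] about the fixed x, y, z axes, in that order (R = Rz(yaw) Ry(pitch) Rx(roll)).
In Python, from cell import get_obs, read_camera, sign_off, tcp_to_tips gives the robot as it stands.
- The arm moves only by the tool drive_tool, never from a script. Its argument "rows" is one flat list of numbers, 7 for each row, row after row: the shift along the tool's x, y, z in m, then the turn, a rotation vector about the tool's x, y, z in rad, then the gripper command: -1 is shut, 1 is fully open, values between are in proportion. In form: [tx, ty, tz, rx, ry, rz, fingers, tx, ty, tz, rx, ry, rz, fingers, ...]. A call has 1 to 5 rows; each row shifts and turns the commanded pose from where the row before left it, along the tool's axes as they then stand; what a row does not reach is not made up. A row lasts 1/8 s, in which the tool goes at most 62.5 mm and 10.7 degrees, less where a joint would pass 70% of its speed; a pose out of reach is approached as far as the arm can. A call is refused whole if a number of a shift passes 0.0625 or a number of a turn 0.188, either way. A call with a gripper value outside its range is refused whole. The fingers move at their own pace and stop on an object; "grip_force" is the grip in N (left out, the last holds). Time passes only in rows, so rows that do not move let the fingers close. It gives the time, the measured TCP pose, the force, the opening and the grip force at its end, in the units of the state.
- get_obs(): the state, without advancing time (a new reading comes with each control period).
- read_camera(name): name is "scene" or "top" or "wrist"; returns a dict with "color" (420x560x3 uint8, blue, green, red), "fov_y" (degrees; the focal length in pixels is half the picture's height over the tangent of half this angle, whatever the lens; pixels are square), "cx", "cy" (the principal point, pixels), "cam_to_world" (4x4, takes a point from camera to world coordinates); the wrist camera has in their place "mount" (4x4, takes a point from camera to tool coordinates, whose origin is the TCP and whose axes are the flange's). Camera axes: x right, y up, looking along -z (the intrinsics and any distortion apply to the point x, -y, -z); pixel columns grow to the right and rows downward; lengths in m; the calibration is good to about 2 mm. A picture is of the moment at which its call begins: read the wrist's pose just before it. There is no depth.
- sign_off(): hands the job in; it is judged then, once.
The state is a dict: "time_s": time; "qpos": joint angles; "joint_velocities": joint speeds; "effort": joint torques, N m; "tool_pos": TCP position; "tool_rot": TCP orientation; "force": force on the tool from outside, world axes, zero at the start; "wrist_torque": the same for the moment, N m; "grip_width": finger opening in m; "grasp_force": force on a finger pad.
Only numpy, scipy, OpenCV 4.12 (cv2) and the standard library are available. Lean on these libraries where they do the work, as an engineer would, in place of code of your own. Each camera call takes 0.05 s, during which the arm holds its last target. There are 200 camera calls.

## Working session

There is one attempt and no reset: what is moved stays moved. The work goes in short steps, Python scripts to look and compute and a tool call to move; the robot and the scene stay as the last step left them, time stands still between calls to the robot, and variables do not carry over. Pictures are saved under pics/ and viewed, at most 10 in all, crops included, and the job is handed in when it is done.

Besides the shell and the picture viewer there is one more tool, called after "Emit:" as name(argument=value, ...) on one line, values as JSON. drive_tool: Moves the arm, as the interface text tells. Its arguments: {"type":"object","properties":{"rows":{"type":"array","items":{"type":"number"}},"grip_force":{"type":"number"}},"required":["rows"]}

```bash
mkdir -p pics; ls; python3 - <<'E'
from cell import *
import cv2,numpy as np
np.set_printoptions(precision=4,suppress=True)
o=get_obs()
for k in("time_s","tool_pos","tool_rot","force","grip_width"):print(k,o[k])
print(tcp_to_tips)
for n in("top","scene"):
    c=read_camera(n);cv2.imwrite(f"pics/{n}0.png",c["color"]);print(n,{k:v for k,v in c.items() if k!="color"})
E
```

```text
pics
time_s 0.0
tool_pos [ 0.2588 -0.596   0.4037]
tool_rot [-179.8921    0.0057   23.4808]
force [-0.7404 -0.0724  0.1244]
grip_width 0.08730191203815446
0.1822
top {'fov_y': 42.09384623512433, 'cx': 275.8269834867845, 'cy': 211.79585313581183, 'cam_to_world': array([[ 0.0491,  0.9731, -0.2251,  0.2248],
       [-0.9988,  0.0483, -0.0091, -0.0383],
       [ 0.002 ,  0.2253,  0.9743,  1.2625],
       [ 0.    ,  0.    ,  0.    ,  1.    ]])}
scene {'fov_y': 43.51973318744162, 'cx': 272.59406541253765, 'cy': 212.9681326212355, 'cam_to_world': array([[ 0.2232, -0.5378,  0.813 ,  1.5453],
       [ 0.9745,  0.1041, -0.1986, -0.3037],
       [ 0.0222,  0.8366,  0.5473,  0.7501],
       [ 0.    ,  0.    ,  0.    ,  1.    ]])}
```

View pics/top0.png

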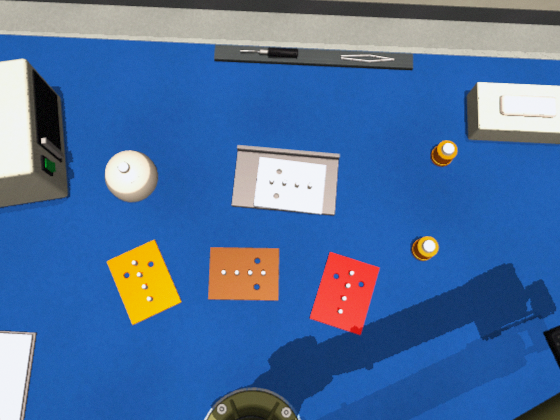

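View pics/scene0.png

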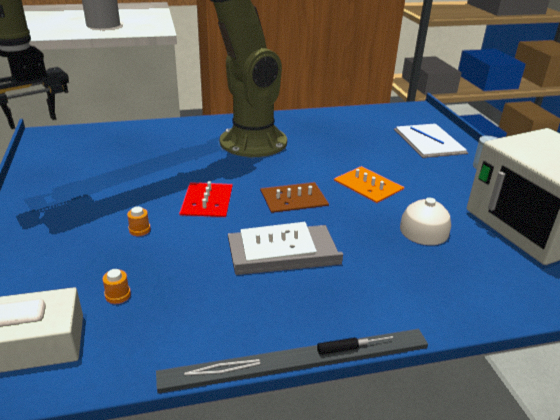

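Candidates in the top view are yellow plate (144,282), brown plate (244,274), red plate (345,292) and the aluminium plate on the grey dock (291,185). The last one fits the description. I'll check it in a close crop.

```bash
python3 - <<'E'
import cv2
a=cv2.imread("pics/top0.png")[138:223,228:346]
cv2.imwrite("pics/c1.png",cv2.resize(a,None,fx=6.5,fy=6.5,interpolation=cv2.INTER_CUBIC))
E
```

```text
(no output)
```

View pics/c1.png

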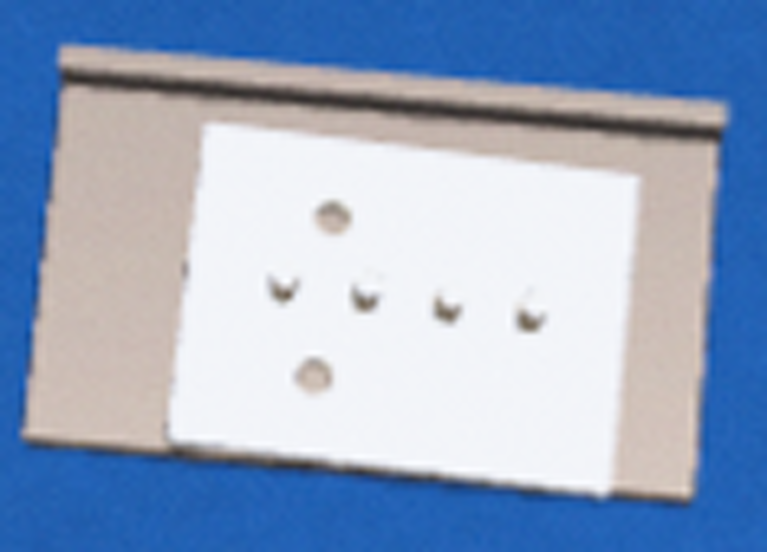

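The crop shows the aluminium plate with four white pegs and two grey holes at (332,216) and (313,376), lying on the grey dock. The fence is along the top. Dock corners are at (22,440), (692,500), (60,45) and (728,103). Plate corners are at (203,123), (640,176), (608,495) and (170,440).

```bash
cat >h.py <<'E'
from cell import *
import numpy as np
from scipy.optimize import least_squares
def proj(c,P):
    T=c["cam_to_world"];q=(np.asarray(P)-T[:3,3])@T[:3,:3]
    f=210/np.tan(np.radians(c["fov_y"]/2))
    return np.c_[c["cx"]+f*q[:,0]/-q[:,2],c["cy"]-f*q[:,1]/-q[:,2]]
def fit(c,L,px,x0=(.57,0,0)):
    L=np.array(L)
    def w(p):
        C,S=np.cos(p[2]),np.sin(p[2]);return np.c_[p[0]+C*L[:,0]-S*L[:,1],p[1]+S*L[:,0]+C*L[:,1],L[:,2]]
    r=least_squares(lambda p:(proj(c,w(p))-px).ravel(),x0)
    return r.x,r.fun
E
python3 - <<'E'
from h import *
np.set_printoptions(precision=4,suppress=True)
c=read_camera("top")
cr=lambda a:(np.array(a)+.5)/6.5-.5+[228,138]
d,r=fit(c,[(-.075,.095,.012),(-.075,-.150,.012),(.07,.095,.03),(.07,-.15,.03)],cr([(22,437),(692,497),(60,45),(728,103)]));print("dock",d,r)
p,r=fit(c,[(.06,.08,.028),(.06,-.08,.018),(-.06,-.08,.018),(-.06,.08,.028)],cr([(203,123),(640,176),(608,495),(170,440)]));print("plate",p,r)
p2,r=fit(c,[(.03,.03,.025),(-.03,.03,.025)],cr([(332,216),(313,376)]));print("holes",p2)
C,S=np.cos(d[2]),np.sin(d[2]);R=np.array([[C,-S],[S,C]])
print("rel mm",1e3*R.T@(p[:2]-d[:2]),p[2]-d[2])
for n,q in(("xpush above",R@[-.1,-.038]),("ypush above",R@[0,-.135])):print(n,d[:2]+q)
print("yaw",np.degrees(d[2]))
E
```

```text
dock [ 0.596  -0.0177 -0.043 ] [-0.2124  0.0684  0.3673  0.2028  0.0665 -0.2037 -0.2236 -0.0853]
plate [ 0.5781 -0.0569 -0.0581] [ 0.3559  0.0643 -0.2018  0.1291  0.2857 -0.2474 -0.4362  0.0587]
holes [ 0.5783 -0.0564 -0.0653]
rel mm [-16.2128 -39.9496] -0.015095975222309994
xpush above [ 0.4945 -0.0514]
ypush above [ 0.5902 -0.1526]
yaw -2.4651934884882487
```

Emit:
drive_tool(rows=[0,0,0,0,0,0.151,1,0,0,0,0,0,0.151,1,0,0,0,0,0,0.151,1,0.02,-0.054,0,0,0,0,1,0.02,-0.054,0,0,0,0,1])

```text
time_s: 0.78
tool_pos: [0.3038, -0.4889, 0.404]
tool_rot: [-179.9, 0.0, -2.6]
force: [1.5, 1.0, 0.6]
grip_width: 0.0871
grasp_force: 0.0
```

Emit:
drive_tool(rows=[0.02,-0.054,0,0,0,0,1,0.02,-0.054,0,0,0,0,1,0.02,-0.054,0,0,0,0,1,0.02,-0.054,0,0,0,0,1,0.02,-0.054,0,0,0,0,1])

```text
time_s: 1.4
tool_pos: [0.4155, -0.2227, 0.4047]
tool_rot: [180.0, -0.0, -2.5]
force: [0.4, 0.6, 0.4]
grip_width: 0.0869
grasp_force: 0.0
```

Emit:
drive_tool(rows=[0.02,-0.054,0,0,0,0,1,0.02,-0.054,0,0,0,0,1,0.02,-0.054,0,0,0,0,1,0,0,0.05,0,0,0,1,0,0,0.04,0,0,0,1])

```text
time_s: 2.02
tool_pos: [0.4819, -0.0644, 0.3134]
tool_rot: [180.0, 0.0, -2.4]
force: [0.2, -0.6, 0.2]
grip_width: 0.0871
grasp_force: 0.0
```

Emit:
drive_tool(rows=[0.004,-0.011,0.03,0,0,0,1,0,0,0.04,0,0,0,1,0,0,0.03,0,0,0,1,0,0,0.016,0,0,0,1,0,0,0,0,0,0,1])

```text
time_s: 2.65
tool_pos: [0.4862, -0.0545, 0.198]
tool_rot: [-180.0, 0.1, -2.5]
force: [0.6, -0.3, 0.2]
grip_width: 0.087
grasp_force: 0.0
```

```bash
python3 - <<'E'
from cell import *
import cv2
o=get_obs();print(o["tool_pos"],o["force"],o["qpos"])
cv2.imwrite("pics/w1.png",read_camera("wrist")["color"])
E
```

```text
[ 0.48615528 -0.05450267  0.19799163] [ 0.63565387 -0.26551846  0.18816058] [ 30.71624021  13.44763864 -29.71691042 116.98282937   8.40917314
  51.70485548 -96.04173172]
```

View pics/w1.png

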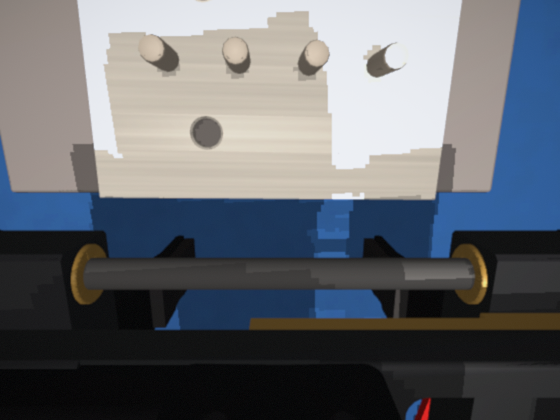

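The wrist view shows both fingers behind the plate's near edge (row 197), clear of the plate and its pegs. I'll push towards the fence.

Emit:
drive_tool(rows=[0.008,0,0,0,0,0,1,0.004,0,0,0,0,0,1,0.004,0,0,0,0,0,1,0.003,0,0,0,0,0,1,0.003,0,0,0,0,0,1])

```text
time_s: 3.32
tool_pos: [0.508, -0.0557, 0.1986]
tool_rot: [180.0, 0.2, -2.5]
force: [-4.3, -0.5, 3.7]
grip_width: 0.0869
grasp_force: 1.9
```

Emit:
drive_tool(rows=[0.003,0,0,0,0,0,1,0.003,0,0,0,0,0,1,0.002,0,0,0,0,0,1])

```text
time_s: 3.7
tool_pos: [0.5167, -0.0558, 0.1986]
tool_rot: [-180.0, 0.0, -2.5]
force: [-2.7, 0.7, 0.2]
grip_width: 0.0869
grasp_force: 1.2
```

Emit:
drive_tool(rows=[0.003,0,0,0,0,0,1,0.002,0,0,0,0,0,1,0.002,0,0,0,0,0,1])

```text
time_s: 4.08
tool_pos: [0.5234, -0.056, 0.1986]
tool_rot: [180.0, 0.0, -2.5]
force: [-4.9, 0.2, 1.3]
grip_width: 0.0871
grasp_force: 2.5
```

Emit:
drive_tool(rows=[0.001,0,0,0,0,0,1,0.001,0,0,0,0,0,1])

```text
time_s: 4.32
tool_pos: [0.5243, -0.056, 0.1984]
tool_rot: [180.0, 0.3, -2.5]
force: [-8.5, 0.7, 5.6]
grip_width: 0.0869
grasp_force: 4.4
```

Emit:
drive_tool(rows=[0.001,0,0,0,0,0,1,0,0,0,0,0,0,1])

```text
time_s: 4.58
tool_pos: [0.5247, -0.056, 0.1983]
tool_rot: [180.0, 0.4, -2.4]
force: [-10.0, 0.2, 7.0]
grip_width: 0.087
grasp_force: 5.1
```

The plate has stalled against the fence at about 10 N. I'll back off, rise, and go round to the -y end.

Emit:
drive_tool(rows=[-0.03,0,0,0,0,0,1,0,0,-0.06,0,0,0,1,0,0,-0.03,0,0,0,0.3,0.033,0.036,0,0,0,0,0.3,0.033,0.036,0,0,0,0,0.3])

```text
time_s: 5.2
tool_pos: [0.5612, -0.1305, 0.2906]
tool_rot: [179.9, -0.3, -2.4]
force: [1.4, 0.7, 0.3]
grip_width: 0.0649
grasp_force: 0.0
```

Emit:
drive_tool(rows=[0.033,0.036,0,0,0,0,0.3,0,0,0,0,0,-0.1745,0.3,0,0,0,0,0,-0.1745,0.3,0,0,0,0,0,-0.1745,0.3,0,0,0,0,0,-0.1745,0.3])

```text
time_s: 5.82
tool_pos: [0.5916, -0.1673, 0.2892]
tool_rot: [179.9, -0.1, 37.8]
force: [-0.5, 0.2, 0.5]
grip_width: 0.0566
grasp_force: 0.0
```

Emit:
drive_tool(rows=[0,0,0,0,0,-0.1745,0.3,0,0,0,0,0,-0.1745,0.3,0,0,0,0,0,-0.1745,0.3,0,0,0,0,0,-0.1745,0.3,0,0,0,0,0,-0.1745,0.3])

```text
time_s: 6.45
tool_pos: [0.5916, -0.1673, 0.2892]
tool_rot: [179.8, 0.0, 87.8]
force: [-0.3, 0.0, -1.4]
grip_width: 0.0565
grasp_force: 0.0
```

```bash
python3 - <<'E'
from cell import *
import cv2
o=get_obs();print(o["tool_pos"],o["tool_rot"],o["qpos"])
a=read_camera("top")["color"][128:223,228:351]
cv2.imwrite("pics/t2.png",cv2.resize(a,None,fx=6,fy=6,interpolation=cv2.INTER_CUBIC))
E
```

```text
[ 0.59159241 -0.16733876  0.28924156] [1.79818896e+02 1.70790572e-02 8.78259799e+01] [ 46.44838802  23.91600408 -41.25159454  95.24076718  16.87411468
  67.05064729  -1.14040451]
```

View pics/t2.png

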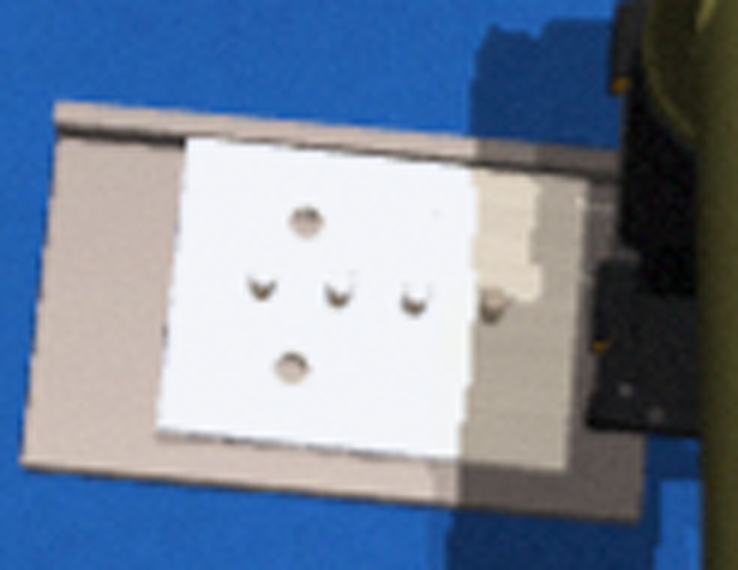

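The plate now lies square along the fence, still about 40 mm short in y. The gripper is off its right end. I'll lower and push along the fence.

Emit:
drive_tool(rows=[0,0,0.04,0,0,0,0.3,0,0,0.035,0,0,0,0.3,0,0,0.0175,0,0,0,0.3,0,0,0,0,0,0,0.3])

```text
time_s: 7.0
tool_pos: [0.5914, -0.1671, 0.1964]
tool_rot: [179.9, -0.0, 87.4]
force: [0.0, -1.2, 0.7]
grip_width: 0.0565
grasp_force: 0.0
```

Emit:
drive_tool(rows=[0.008,0,0,0,0,0,0.3,0.006,0,0,0,0,0,0.3,0.004,0,0,0,0,0,0.3,0.004,0,0,0,0,0,0.3,0.004,0,0,0,0,0,0.3])

```text
time_s: 7.62
tool_pos: [0.592, -0.1421, 0.1965]
tool_rot: [180.0, 0.1, 87.5]
force: [-0.6, -3.6, 1.3]
grip_width: 0.0564
grasp_force: 1.4
```

Emit:
drive_tool(rows=[0.004,0,0,0,0,0,0.3,0.004,0,0,0,0,0,0.3,0.004,0,0,0,0,0,0.3,0.004,0,0,0,0,0,0.3])

```text
time_s: 8.12
tool_pos: [0.5927, -0.1252, 0.1964]
tool_rot: [180.0, 0.0, 87.5]
force: [-0.5, -2.5, 2.4]
grip_width: 0.0564
grasp_force: 1.8
```

Emit:
drive_tool(rows=[0.004,0,0,0,0,0,0.3,0.003,0,0,0,0,0,0.3,0.002,0,0,0,0,0,0.3,0.002,0,0,0,0,0,0.3,0.002,0,0,0,0,0,0.3])

```text
time_s: 8.75
tool_pos: [0.5932, -0.1124, 0.1964]
tool_rot: [180.0, 0.0, 87.5]
force: [-0.6, -5.0, 3.4]
grip_width: 0.0565
grasp_force: 2.2
```

Emit:
drive_tool(rows=[0.001,0,0,0,0,0,0.3,0.001,0,0,0,0,0,0.3,0.001,0,0,0,0,0,0.3])

```text
time_s: 9.12
tool_pos: [0.5931, -0.109, 0.1959]
tool_rot: [-179.9, -0.0, 87.5]
force: [0.1, -2.5, 1.2]
grip_width: 0.0564
grasp_force: 1.3
```

Emit:
drive_tool(rows=[0.001,0,0,0,0,0,0.3,0.001,0,0,0,0,0,0.3])

```text
time_s: 9.38
tool_pos: [0.5932, -0.1068, 0.1959]
tool_rot: [-180.0, -0.0, 87.5]
force: [-0.7, -2.2, -0.7]
grip_width: 0.0566
grasp_force: 1.6
```

Emit:
drive_tool(rows=[0.001,0,0,0,0,0,0.3,0.0005,0,0,0,0,0,0.3])

```text
time_s: 9.62
tool_pos: [0.5933, -0.1064, 0.196]
tool_rot: [-180.0, 0.1, 87.5]
force: [-0.6, -4.9, -0.4]
grip_width: 0.0564
grasp_force: 2.4
```

```bash
python3 - <<'E'
from cell import *
import cv2,numpy as np
a=read_camera("top")["color"][128:223,228:351]
b=read_camera("scene")["color"][210:280,218:350]
a=cv2.resize(a,(590,456)[:2] if 0 else None,fx=4,fy=4,interpolation=cv2.INTER_CUBIC)
w=cv2.resize(b,None,fx=3,fy=3,interpolation=cv2.INTER_CUBIC)
p=np.zeros((590,528,3),np.uint8);p[:380,:492]=a;p[380:590,:396]=w
cv2.imwrite("pics/t3.png",p)
E
```

```text
(no output)
```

View pics/t3.png

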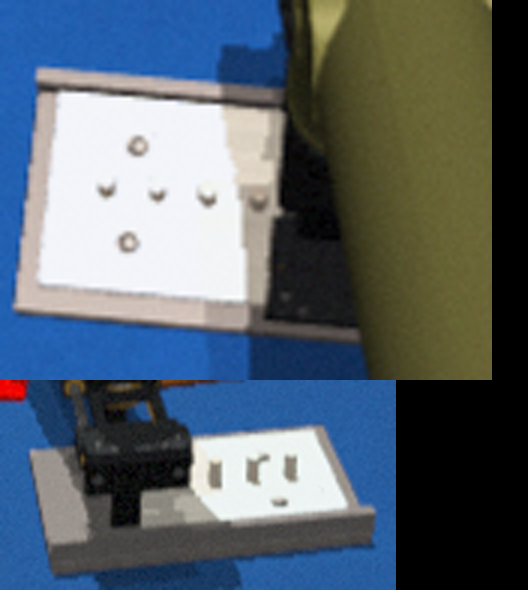

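Pins now show through both holes at (138,146) and (127,242), and the plate looks flat. One small push will confirm that the pins block it.

Emit:
drive_tool(rows=[0.001,0,0,0,0,0,0.3,0.001,0,0,0,0,0,0.3,0,0,0,0,0,0,0.3])

```text
time_s: 10.1
tool_pos: [0.5933, -0.1059, 0.196]
tool_rot: [-180.0, 0.2, 87.4]
force: [-1.1, -7.4, -1.5]
grip_width: 0.0563
grasp_force: 3.9
```

The plate is blocked, so it appears seated. I'll retreat and verify.

Emit:
drive_tool(rows=[-0.015,0,0,0,0,0,0.3,-0.015,0,0,0,0,0,0.3,0,0,-0.06,0,0,0,0.3,-0.03,0,-0.05,0,0,0,0.3,-0.05,0,-0.03,0,0,0,0.3])

```text
time_s: 10.72
tool_pos: [0.5899, -0.2119, 0.3399]
tool_rot: [179.7, -0.0, 87.8]
force: [0.3, -0.8, -1.2]
grip_width: 0.0566
grasp_force: 0.0
```

Emit:
drive_tool(rows=[-0.05,0,-0.02,0,0,0,0.3,0,0,0,0,0,0,0.3])

```text
time_s: 10.98
tool_pos: [0.5857, -0.27, 0.3579]
tool_rot: [179.8, 0.2, 87.0]
force: [0.5, 0.6, -0.1]
grip_width: 0.0561
grasp_force: 0.0
```

```bash
python3 - <<'E'
from cell import *
import cv2,numpy as np
print(get_obs()["time_s"],get_obs()["force"])
a=read_camera("top")["color"][138:223,228:346]
b=read_camera("scene")["color"][215:275,225:345]
p=np.zeros((600,600,3),np.uint8);p[:340,:472]=cv2.resize(a,None,fx=4,fy=4,interpolation=cv2.INTER_CUBIC)
p[345:585,:480]=cv2.resize(b,None,fx=4,fy=4,interpolation=cv2.INTER_CUBIC)
cv2.imwrite("pics/t4.png",p)
E
```

```text
10.975 [ 0.52160284  0.64384625 -0.13430796]
```

View pics/t4.png

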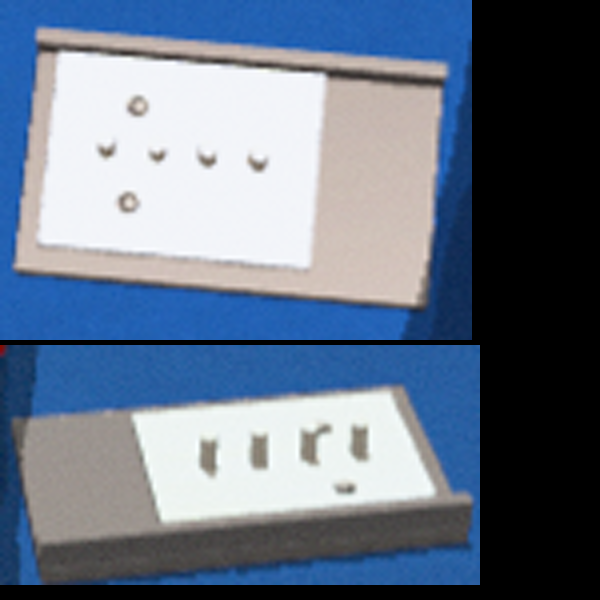

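Both holes show the pin tips centred, at (138,106) and (128,203). The plate looks flat along the fence. A numeric check follows.

```bash
python3 - <<'E'
from h import *
np.set_printoptions(precision=4,suppress=True)
c=read_camera("top");s=read_camera("scene")
cr=lambda a:(np.array(a)+.5)/4-.5+[228,138]
d=np.array([.596,-.0177,-.043]);R=np.array([[np.cos(d[2]),-np.sin(d[2])],[np.sin(d[2]),np.cos(d[2])]])
for h in(.018,.026):
    p,r=fit(c,[(.06,.08,h),(.06,-.08,.018),(-.06,-.08,.018),(-.06,.08,h)],cr([(56,51),(326,72),(309,268),(38,244)]))
    print(h,1e3*R.T@(p[:2]-d[:2]),p[2]-d[2],np.abs(r).max())
# scene view: predicted pixels in the lower panel for deck far corner and plate +y far/near corners, flat/raised
W=lambda x,y,z:[*(d[:2]+R@[x,y]),z]
q=proj(s,[W(-.06,.08,.018),W(-.06,.08,.026),W(.06,.08,.018),W(.06,.08,.026),W(-.06,-.08,.018),W(-.075,.095,.012),W(.07,.095,.03),W(.07,-.15,.03)])
print((q-[225,215]+.5)*4-.5+[0,345])
E
```

```text
0.018 [0.5153 1.5569] 0.006490800039023234 0.5418202936848502
0.026 [-0.6618  1.1965] 0.015674493575716947 0.6391342578994568
[[384.7913 392.574 ]
 [385.7376 381.8165]
 [439.0361 511.7051]
 [440.2606 500.4951]
 [127.178  415.2134]
 [401.2526 384.8869]
 [471.5999 503.1142]
 [ 37.0516 545.4522]]
```

The scene view matches the flat prediction: the far corner sits at row ~392, where a raised plate would be at 382. Offsets are within 2 mm.

```bash
python3 -c "
from cell import *
print(sign_off())"
```

```text
the job is handed in; nothing more can be done
None
```

I pushed the plate to the fence and along it until it dropped over both pins. My last camera check had it flat and within about 2 mm of home, with the arm clear, and I handed the job in at about 11 s; no verdict came back.

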